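Tip the wide stock tablet back to a readable lean

ROBOT

A 6-joint arm with a two-finger parallel gripper is mounted at the origin on a cart in front of the work surface, level with it; the furniture and walls round the work are solid. World frame = base frame: x ahead of the robot, y to its left, z up, the work surface at z = 0. Lengths are in m, angles in degrees, forces in N, time in s.
With the tool pointing down it reaches from about 0.4 to 0.825 m from the base axis. Payload 7 kg.
Tool frame: the origin (TCP) lies midway between the tips of the shut fingers; the grasp point (between the pads) lies r.grasp_offset behind it (r.grasp_offset is the distance from the TCP to the grasp point, in m); x points along the fingers, z is the direction in which the jaws open and shut, and the axes are right-handed (so a half turn about x gives the same grasp; the last joint's range is limited). The gripper opens to 88 mm and grips with 3 to 60 N. Pads are 19 mm wide; open, the fingers measure 130 mm over their backs; the gripper's body (78 mm by 193 mm) begins 47 mm behind the grasp point.
Start: joints at [86.465, 20.546, 0.682, 0, -70.136, -16.507], TCP at [0.231, 0.634, 0.227] pointing down, gripper open.
Joint ranges: [-176.03, 176.03], [-82.01, 121.73], [-58.28, 71.71], [-173.87, 95.51], [-174.79, -0.11], [-173.66, 173.66]. Speed limits (degrees/s): [136.94, 136.94, 172.46, 180, 180, 180].

INTERFACE

Orientations are given as [roll, pitch, yaw] about the fixed x, y, z axes, in that order (R = Rz(yaw) Ry(pitch) Rx(roll)).
In Python, from plant import readout, vision, close_job, r gives the robot as it stands.
- The arm moves only by the shell command python3 -m handwheel 'ROWS' [OPENING] [FORCE]. ROWS is JSON, a list that holds one entry, the list of rows, each a list of 4 numbers: the shift along the world's x, y, z in units of 40 mm (1.0 is 40 mm), then the turn about the world's z in units of 5 degrees (1.0 is 5 degrees). In form: [[[tx, ty, tz, roll], ...]]. A call has 1 to 8 rows; each row shifts and turns the pose as measured when the row begins; what a row does not reach is not made up. A row lasts 1/10 s, in which the tool goes at most 50 mm and 8.59 degrees, less where a joint would pass 70% of its speed; a pose out of reach is approached as far as the arm can. A call is refused whole if a number of a shift passes 1 or a number of a turn 1, either way. A call with a gripper value outside its range is refused whole. OPENING is the finger opening in mm, from 0 to 87.6, set as the call begins (- or left out, the last holds). The fingers move at their own pace and stop on an object; FORCE is the grip in N (left out, the last holds). Time passes only in rows, so rows that do not move let the fingers close. It gives the time, the measured TCP pose, the force and the opening at its end, in the units of the state.
- readout.get_state(): the state, without advancing time (a new reading comes with each control period).
- vision.capture(name): name is "scene" or "top" or "wrist"; returns the picture (384x512x3 uint8, blue, green, red); there is no depth.
- vision.get_calibration(name): a dict with "intrinsics" (3x3 intrinsics, pixels), "pose" (4x4, takes a point from camera to world coordinates). Camera axes: x right, y up, looking along -z (the intrinsics and any distortion apply to the point x, -y, -z); pixel columns grow to the right and rows downward; lengths in m; the calibration is good to about 2 mm. A picture is of the moment at which its call begins: read the wrist's pose just before it. get_calibration takes no time and is no camera call; for the wrist camera it gives the pose at the moment of the call.
- close_job(): hands the job in, once; it reports no verdict.
The state is a dict: "time_s": time; "joints": joint angles; "qd": joint speeds; "joint_torque": joint torques, N m; "tcp_pos": TCP position; "eef_rot": TCP orientation; "contact_force": force on the tool from outside, world axes, zero at the start; "moment": the same for the moment, N m; "gripper_width": finger opening in m.
Only numpy, scipy, OpenCV 4.12 (cv2) and the standard library are available. Lean on these libraries where they do the work, as an engineer would, in place of code of your own. Each camera call takes 0.05 s, during which the arm holds its last target.

TASK

Two stock tablets stand on the work table on stands with stiff hinges. Tip the wide one (the one that is broader than it is tall) back, top edge away from you, until its screen leans back about 35 degrees from upright, then take the hand away and make sure that it stays there. Leave the tall narrow tablet as it is.

Things in the scene. Friction and masses are not known exactly. Their poses are not given: they have to be found in the camera images.
- wide_tablet (a joint): Lean of the wide tablet in rad: 0 = upright, positive = top edge leaning back, away from the robot; 35 degrees = 0.61. It starts between 15 degrees forward and 7 degrees back. Stops at -0.35 and 1.3. The hinge is stiff and stays wherever it is left; a push of 2 to 6 N near the top edge turns it.
- wide_top (a point): Middle of the top edge, on the screen face, of the wide tablet (grey, light screen towards the robot, 230 mm wide, 150 tall, 9 thick). It lies 130 mm up the tablet from the hinge axis and 23.5 mm before it (robot side). Its axes turn with the tablet: z up along the screen, y along the edge to the left as the robot sees it, x out of the back.
- wide_hinge (a point): Middle of the wide tablet's level hinge axis, 75 mm above the table, behind the tablet, whose bottom edge is 20 mm below the axis when upright. Axes stay with the stand: y along the hinge, left as the robot sees it, x level to the rear, the way the top leans, z up. The dark steel stand (base 160 mm wide, 150 deep, 12 thick) is fixed to the table.
- tall_top (a point): Middle of the top edge, on the screen face, of the other tablet, to be left as it is: 135 mm wide, 205 tall, 9 thick, on a like stand and hinge; 185 mm up the tablet from its hinge axis, axes as for the wide one.

How it is judged:
By the outcome, as a careful person would: the job done as asked, in the order asked, and still so for the second after the job is handed in, with the robot touching nothing.
It also fails if it takes over 35 s, if anything falls off the work surface, if the arm or the gripper's body presses on something with over 40 N, if the wrist force passes 120 N, or if a joint passes its speed limit or range.

## Working session

There is one attempt and no reset: what is moved stays moved. The work goes in short steps, Python scripts to look and compute and a shell command to move; the robot and the scene stay as the last step left them, time stands still between calls to the robot, and variables do not carry over. Pictures are saved under pics/ and viewed, and the job is handed in when it is done.

```bash
mkdir -p pics; ls; python3 - <<'E'
from plant import readout, vision, r
import cv2
print(readout.get_state(), r.grasp_offset)
for n in ("scene","top","wrist"):
    c=vision.get_calibration(n); print(n,c["intrinsics"],c["pose"],[k for k in c])
    cv2.imwrite(f"pics/{n}0.png",vision.capture(n))
E
```

```text
pics
{'time_s': 0.0, 'joints': array([ 8.64647316e+01,  2.05919739e+01,  6.33698028e-01, -2.23926914e-02,
       -7.01364336e+01, -1.65080291e+01]), 'qd': array([ 0.04569677, -0.02487847,  0.07027664,  0.07134896, -0.05160602,
        0.00945009]), 'joint_torque': array([ 2.01142997e-03, -5.82726932e+01,  2.93052131e+01,  6.99669465e+00,
        7.07954750e-03, -1.52750772e-04]), 'tcp_pos': array([0.23117344, 0.6336464 , 0.22560889]), 'eef_rot': array([   3.97866892,   89.90297852, -106.07225467]), 'contact_force': array([ 0.06689936, -0.62735431, -0.20767735]), 'moment': array([-0.00965563,  0.00843429,  0.07592006]), 'gripper_width': 0.08768892264580984} 0.0188
scene [[369.55240239   0.         251.60333564]
 [  0.         369.55240239 188.39927024]
 [  0.           0.           1.        ]] [[ 0.88750328  0.30579354 -0.34471471  0.25964399]
 [-0.46074728  0.57742449 -0.67401254 -0.56771124]
 [-0.00706196  0.7570147   0.65335968  0.76055556]
 [ 0.          0.          0.          1.        ]] ['intrinsics', 'pose']
top [[433.97290721   0.         259.20982483]
 [  0.         433.97290721 195.71735703]
 [  0.           0.           1.        ]] [[-8.25500405e-03  9.97717947e-01 -6.70130865e-02  4.75474578e-01]
 [-9.99934373e-01 -8.76856749e-03 -7.37310986e-03 -1.25744540e-03]
 [-7.94389280e-03  6.69478236e-02  9.97724854e-01  1.26635520e+00]
 [ 0.00000000e+00  0.00000000e+00  0.00000000e+00  1.00000000e+00]] ['intrinsics', 'pose']
wrist [[346.34865358   0.         253.63945375]
 [  0.         346.34865358 188.35978369]
 [  0.           0.           1.        ]] [[-0.3423699   0.90835489  0.24015463  0.29557168]
 [-0.93956313 -0.33153825 -0.08546056  0.61026478]
 [ 0.00199193 -0.25489956  0.96696548  0.38429787]
 [ 0.          0.          0.          1.        ]] ['intrinsics', 'pose']
```

View pics/scene0.png

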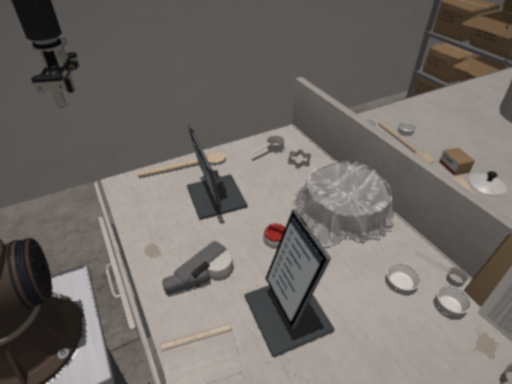

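View pics/top0.png

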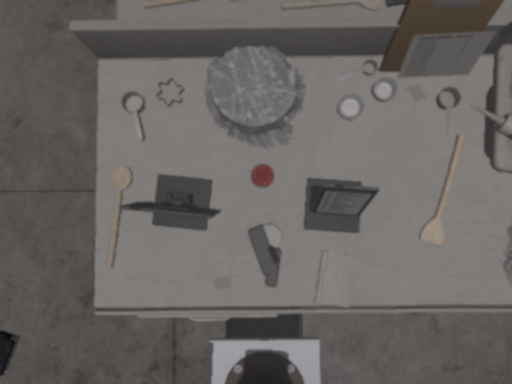

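View pics/wrist0.png

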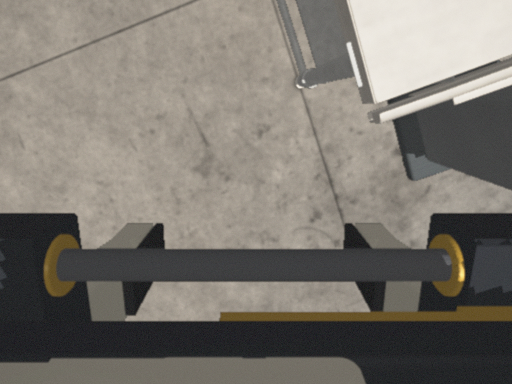

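```bash
python3 - <<'E'
import cv2
a=cv2.imread("pics/top0.png")[165:240,110:235]; cv2.imwrite("pics/z1.png",cv2.resize(a,None,fx=6,fy=6,interpolation=cv2.INTER_CUBIC))
a=cv2.imread("pics/scene0.png")[120:230,175:260]; cv2.imwrite("pics/z2.png",cv2.resize(a,None,fx=5,fy=5,interpolation=cv2.INTER_CUBIC))
E
```

```text
(no output)
```

View pics/z1.png

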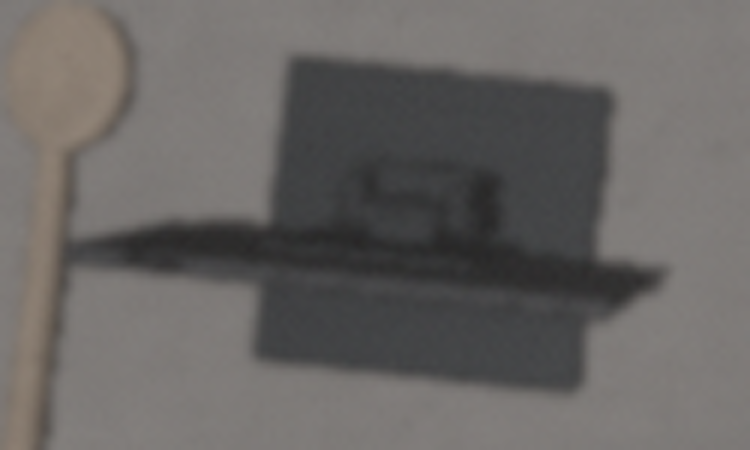

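View pics/z2.png

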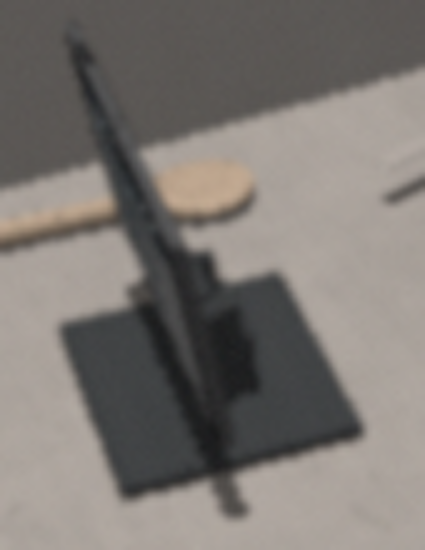

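```bash
cat > h.py <<'E'
import numpy as np
from plant import vision
def ray(cal,u,v):
    K=np.array(cal["intrinsics"]);P=np.array(cal["pose"])
    d=np.array([(u-K[0,2])/K[0,0],-(v-K[1,2])/K[1,1],-1.0])
    return P[:3,3],P[:3,:3]@d
def onz(cal,u,v,z):
    o,d=ray(cal,u,v);return o+d*(z-o[2])/d[2]
def proj(cal,p):
    K=np.array(cal["intrinsics"]);P=np.array(cal["pose"])
    q=P[:3,:3].T@(np.asarray(p)-P[:3,3]);q=K@np.array([q[0],-q[1],-q[2]]);return q[:2]/q[2]
E
python3 - <<'E'
from h import *
from scipy.optimize import least_squares
t=vision.get_calibration("top");s=vision.get_calibration("scene")
zt=lambda x,y:(110+(x+.5)/6-.5,165+(y+.5)/6-.5)
zs=lambda x,y:(175+(x+.5)/5-.5,120+(y+.5)/5-.5)
B=np.array([onz(t,*zt(*p),.012) for p in [(290,58),(613,92),(580,392),(255,358)]])
print(B,B.mean(0),np.linalg.norm(np.diff(B,axis=0),axis=1))
bx=(B[0]+B[1]-B[2]-B[3])[:2];yw=np.arctan2(bx[1],bx[0]);print("yaw",np.degrees(yw))
S=np.array([onz(s,*zs(*p),.012) for p in [(62,325),(278,273),(362,430),(125,490)]]);print(S,S.mean(0))
# tablet points: (camera, pixel, lateral y, up, back)
T=[(t,zt(62,262),.115,.130,-.0235),(t,zt(605,316),-.115,.130,-.0235),(t,zt(668,268),-.115,-.02,-.0145),
   (s,zs(70,25),.115,.13,-.0235)]
def P(p,l,u,b):
    x,y,th,yw=p;X=b*np.cos(th)+u*np.sin(th);Z=.075-b*np.sin(th)+u*np.cos(th)
    return [x+X*np.cos(yw)-l*np.sin(yw),y+X*np.sin(yw)+l*np.cos(yw),Z]
f=lambda p:np.concatenate([proj(c,P(p,l,u,b))-px for c,px,l,u,b in T])
r=least_squares(f,[.46,.2,0,yw]);print(r.x,np.degrees(r.x[2:]),r.fun.reshape(-1,2))
print("top",P(r.x,0,.13,-.0235))
E
```

```text
[[0.62496972 0.30246549 0.012     ]
 [0.60696519 0.14557901 0.012     ]
 [0.4621993  0.16159206 0.012     ]
 [0.4798056  0.31827937 0.012     ]] [0.54348495 0.23197898 0.012     ] [0.15791621 0.14564883 0.15767339]
yaw -6.264532419035703
[[0.4835215  0.31578222 0.012     ]
 [0.62567955 0.29965535 0.012     ]
 [0.60692949 0.1421057  0.012     ]
 [0.4652997  0.16091618 0.012     ]] [0.54535756 0.22961486 0.012     ]
[ 0.54652989  0.23153966 -0.12091496 -0.12109538] [-6.92791689 -6.93825419] [[-0.25830681 -1.04811094]
 [ 1.91212013  0.47143556]
 [-1.31710349 -0.27458012]
 [-1.13220368 -0.45817712]]
top [np.float64(0.5078064718444507), np.float64(0.23625194676231462), np.float64(0.201216246869859)]
```

The scene shows the wide tablet on the left, leaning about 7° forward, with its hinge near (0.545, 0.231) and yaw about −6.5°. I'll shut the fingers and move to a point in front of its screen.

```bash
python3 -m handwheel '[[[0.4,-0.7,0,0.3],[0.5,-0.8,0,0.4],[0.5,-0.8,0,0.4],[0.5,-0.8,0,0.4],[0.5,-0.8,0,0.4],[0.5,-0.8,0,0.4],[0.5,-0.8,0,0.3],[0.5,-0.8,0,0.1]]]' 0 20
```

```text
time_s: 0.95
tcp_pos: [0.3881, 0.3745, 0.2217]
eef_rot: [-2.3, 89.6, -97.9]
contact_force: [1.0, -0.5, 0.2]
gripper_width: 0.0292
```

```bash
python3 -m handwheel '[[[0.35,-0.8,0,-0.1],[0.35,-0.8,0,0],[0.35,-0.8,0,0],[0.3,-0.6,-0.4,0],[0,0,-0.5,0],[0,0,-0.3,0],[0,0,0,0]]]' 0
python3 - <<'E'
from plant import readout,vision
import cv2
s=readout.get_state();print(s["tcp_pos"],s["eef_rot"],s["contact_force"])
for n in ("scene","wrist"): cv2.imwrite(f"pics/{n}1.png",vision.capture(n))
E
```

```text
time_s: 1.65
tcp_pos: [0.4448, 0.2444, 0.1725]
eef_rot: [0.2, 89.7, -96.2]
contact_force: [-0.4, 0.5, -0.3]
gripper_width: 0.0003
[0.44478351 0.2443705  0.17248791] [  0.24874487  89.66145455 -96.18583205] [-0.38102404  0.45147931 -0.27544136]
```

View pics/scene1.png

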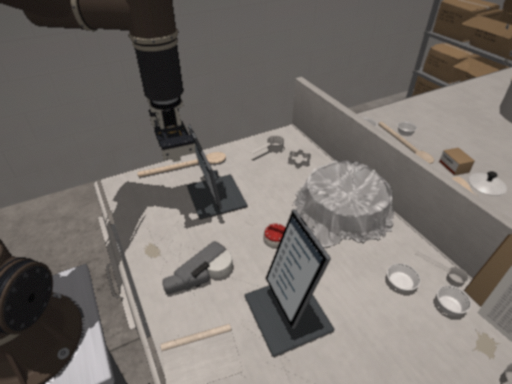

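View pics/wrist1.png

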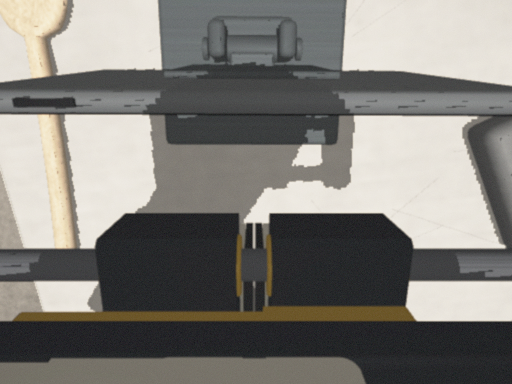

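The wrist view shows the fingers centred on the stand. The top front edge is at row 113 and the hinge barrel at about (253, 47). I'll use those to refine the hinge position.

```bash
python3 - <<'E'
import cv2
a=cv2.imread("pics/wrist1.png")[0:160,140:370]; cv2.imwrite("pics/z3.png",cv2.resize(a,None,fx=3.4,fy=3.4,interpolation=cv2.INTER_CUBIC))
from h import *
w=vision.get_calibration("wrist")
print("hinge",onz(w,253,47,.075)); 
for z in (.199,.202,.205): print(z,onz(w,100,113,z),onz(w,400,113,z))
E
```

```text
hinge [0.54701219 0.23379569 0.075     ]
0.199 [0.51403185 0.29585471 0.199     ] [0.50148829 0.18325182 0.199     ]
0.202 [0.51401489 0.2945633  0.202     ] [0.50175268 0.18448599 0.202     ]
0.205 [0.51399794 0.2932719  0.205     ] [0.50201706 0.18572016 0.205     ]
```

View pics/z3.png

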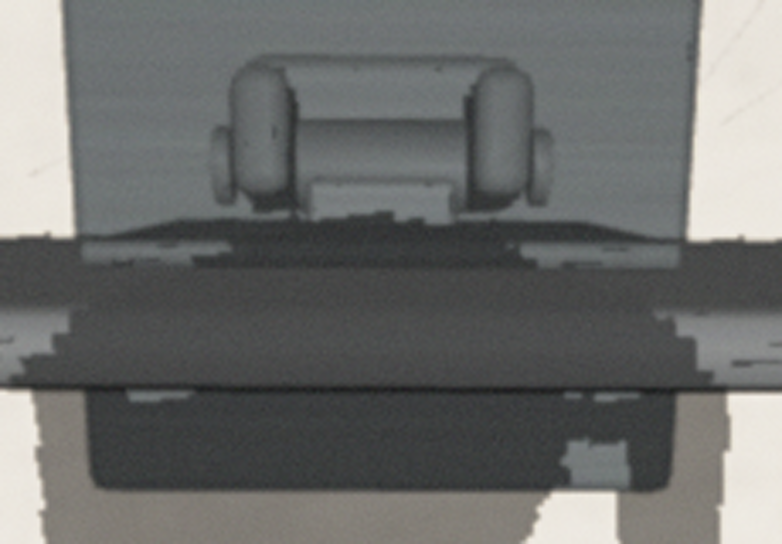

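```bash
python3 -m handwheel '[[[0.6,-0.07,0,0],[0.5,-0.06,0,0],[0.3,-0.03,0,0],[0.3,-0.03,0,0],[0.3,-0.03,0,0],[0.3,-0.03,0,0],[0.3,-0.03,0,0],[0,0,0,0]]]' 0
```

```text
time_s: 2.55
tcp_pos: [0.5487, 0.2376, 0.1783]
eef_rot: [-31.2, 89.7, -127.2]
contact_force: [-0.3, 0.1, 0.1]
gripper_width: 0.0005
```

```bash
python3 - <<'E'
from plant import readout,vision
import cv2
s=readout.get_state();print(s["tcp_pos"],s["eef_rot"],s["contact_force"])
for n in ("scene","wrist"): cv2.imwrite(f"pics/{n}2.png",vision.capture(n))
E
```

```text
[0.5486677  0.23761518 0.17832245] [ -31.16284481   89.67527884 -127.1552195 ] [-0.34718039  0.1463678   0.09834233]
```

View pics/scene2.png

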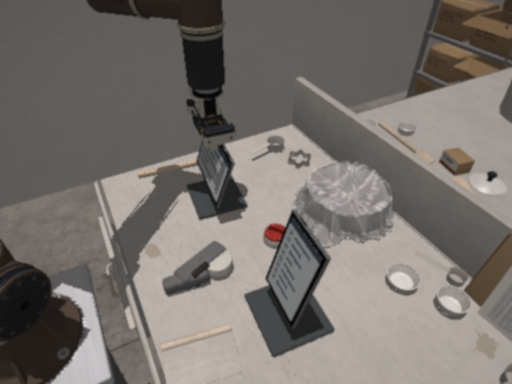

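View pics/wrist2.png

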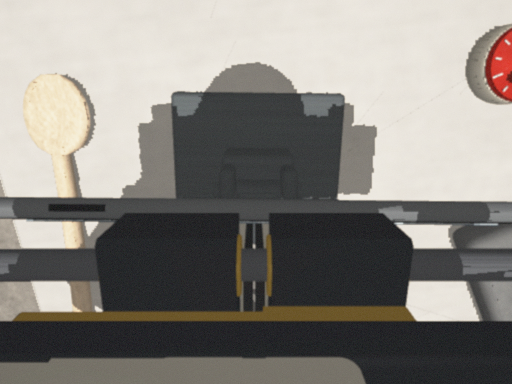

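```bash
python3 -m handwheel '[[[0.25,-0.03,0,0],[0.2,-0.03,0,0],[0.2,-0.02,0,0],[0,0,0,0]]]' 0
python3 - <<'E'
from plant import readout,vision
import cv2
from h import *
s=readout.get_state();print(s["tcp_pos"],s["eef_rot"],s["contact_force"])
cal=vision.get_calibration("wrist");np.savez("w3.npz",**cal)
cv2.imwrite("pics/wrist3.png",vision.capture("wrist"))
E
```

```text
time_s: 3.05
tcp_pos: [0.5723, 0.235, 0.1783]
eef_rot: [-51.2, 89.6, -147.1]
contact_force: [-1.8, 0.0, -1.0]
gripper_width: 0.0006
[0.5722791  0.23496334 0.17832045] [ -51.19565498   89.56084153 -147.08600851] [-1.81798906  0.03084212 -0.99298474]
```

View pics/wrist3.png

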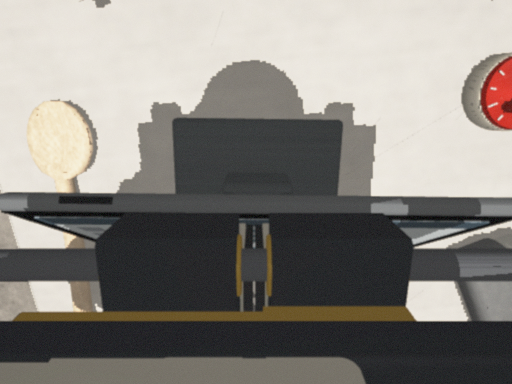

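```bash
cat >> h.py <<'E'
H=np.array([.546,.234]);YW=np.radians(-6.4)
def P(th,l,u,b,H=H):
    X=b*np.cos(th)+u*np.sin(th);Z=.075-b*np.sin(th)+u*np.cos(th)
    return [H[0]+X*np.cos(YW)-l*np.sin(YW),H[1]+X*np.sin(YW)+l*np.cos(YW),Z]
E
python3 - <<'E'
from h import *
import cv2
cal=dict(np.load("w3.npz"))
im=cv2.imread("pics/wrist3.png")
for d in (20,25,30,33,35,38): print(d,[proj(cal,P(np.radians(d),l,.13,b)).round(1).tolist() for l in(.08,-.08) for b in (-.0235,-.0145)])
for c in (60,150,330,440): print(c,im[188:222,c].mean(1).astype(int))
E
```

```text
20 [[71.5, 273.4], [72.6, 251.7], [451.4, 275.6], [450.6, 254.1]]
25 [[71.0, 246.2], [73.0, 224.6], [452.5, 248.7], [450.5, 227.2]]
30 [[71.7, 218.5], [74.7, 197.6], [452.1, 221.2], [449.1, 200.4]]
33 [[72.7, 202.0], [76.2, 181.8], [451.2, 204.8], [447.6, 184.7]]
35 [[73.7, 191.2], [77.4, 171.5], [450.3, 194.1], [446.4, 174.5]]
38 [[75.4, 175.3], [79.6, 156.6], [448.7, 178.2], [444.3, 159.6]]
60 [226 227 227 214 156  90  70  63  39  28  36  28  31  32  25  52  70  76
  74  74  74  73  68  51  20  18  20   9  45  64  59  56  51  50]
150 [122 125 125 123 119  95  77  73  72  72  74  75  76  76  81  78  74  74
  74  78  76  76  73  64  48  41  32  34  35  41  37  37  33  35]
330 [61 61 58 62 59 62 55 66 72 73 74 75 76 73 74 76 76 79 75 77 72 78 78 75
 64 44 39 34 37 36 39 36 40 32]
440 [228 226 227 228 226 227 228 221 182 109  71  75  70  75  73  75  77  79
  77  80  78  78  75  76  78  73  69  50  30  21  18  21  49  71]
```

```bash
python3 -m handwheel '[[[0.1,-0.01,0,0],[0.11,-0.01,0,0],[0,0,0,0]]]' 0
python3 - <<'E'
from plant import readout,vision
import cv2
from h import *
s=readout.get_state();print(s["tcp_pos"],s["contact_force"])
cal=vision.get_calibration("wrist")
im=vision.capture("wrist");cv2.imwrite("pics/wrist4.png",im)
for d in (31,33,34,35,36,37): print(d,[proj(cal,P(np.radians(d),l,.13,b)).round(1).tolist() for l in(.085,-.085) for b in (-.0235,-.0145)])
for c in (60,440): print(c,im[165:222,c].mean(1).astype(int))
E
```

```text
time_s: 3.4
tcp_pos: [0.5807, 0.2341, 0.1785]
eef_rot: [-52.9, 89.6, -148.8]
contact_force: [-2.3, 0.0, 0.5]
gripper_width: 0.0008
[0.58068059 0.23408587 0.17853517] [-2.2993783   0.01157028  0.52774608]
31 [[63.2, 231.5], [66.5, 210.8], [460.2, 234.2], [457.0, 213.6]]
33 [[64.0, 220.6], [67.6, 200.4], [459.5, 223.4], [455.9, 203.3]]
34 [[64.5, 215.2], [68.2, 195.3], [459.1, 218.1], [455.3, 198.2]]
35 [[65.0, 209.9], [68.8, 190.2], [458.7, 212.7], [454.7, 193.1]]
36 [[65.5, 204.6], [69.5, 185.1], [458.2, 207.5], [454.0, 188.1]]
37 [[66.1, 199.3], [70.3, 180.2], [457.6, 202.2], [453.2, 183.2]]
60 [228 228 231 231 231 228 226 223 219 217 219 220 221 222 225 229 228 228
 226 224 222 219 218 219 225 228 225 212 133  70  71  68  73  75  75  76
  75  77  77  76  75  74  75  68  72  63  41  14   7  24  21  27  59  78
  66  50  55]
440 [228 227 227 228 230 227 226 228 227 226 227 225 227 227 226 226 227 226
 226 226 227 227 226 224 224 226 224 225 226 228 228 214 140  79  68  74
  77  75  75  75  76  74  75  76  78  75  77  75  74  69  45  22  21  10
  17  21  47]
```

The lean reads about 34.7°. Next I'll retract, straight back first.

```bash
python3 -m handwheel '[[[-0.3,0.03,0,0],[-0.7,0.08,0.1,0],[-0.9,0.1,0.3,0],[-0.9,0.1,0.3,0],[-0.6,0,0.3,0],[0,0,0,0],[0,0,0,0]]]' 0
python3 - <<'E'
from plant import readout,vision
import cv2
from h import *
s=readout.get_state();print(s["tcp_pos"],s["contact_force"])
cal=vision.get_calibration("wrist");np.savez("w5.npz",**cal)
for n in ("wrist","scene","top"):
  cv2.imwrite(f"pics/{n}5.png",vision.capture(n))
  c=cal if n=="wrist" else vision.get_calibration(n)
  for d in (31,33,35,37,39): print(n,d,[proj(c,P(np.radians(d),l,.13,b)).round(1).tolist() for l in(.115,-.115) for b in (-.0235,-.0145)])
im=cv2.imread("pics/wrist5.png")
a=cv2.imread("pics/scene5.png")[120:230,175:260]; cv2.imwrite("pics/z5.png",cv2.resize(a,None,fx=5,fy=5,interpolation=cv2.INTER_CUBIC))
E
```

```text
time_s: 4.15
tcp_pos: [0.441, 0.2473, 0.2215]
eef_rot: [121.1, 89.8, 25.2]
contact_force: [0.0, -0.1, 0.5]
gripper_width: 0.0004
[0.44097897 0.24730808 0.22145161] [ 0.02922368 -0.14097465  0.48504428]
wrist 31 [[1.6, -100.6], [5.9, -115.0], [517.2, -95.4], [513.1, -109.9]]
wrist 33 [[2.7, -109.7], [7.4, -123.1], [516.3, -104.6], [511.7, -118.0]]
wrist 35 [[3.9, -118.5], [9.0, -130.8], [515.1, -113.3], [510.1, -125.7]]
wrist 37 [[5.5, -126.7], [10.9, -138.0], [513.7, -121.6], [508.3, -132.9]]
wrist 39 [[7.2, -134.5], [13.0, -144.6], [512.1, -129.4], [506.3, -139.6]]
scene 31 [[215.0, 119.2], [217.6, 120.0], [241.2, 162.2], [244.1, 163.0]]
scene 33 [[216.5, 119.4], [219.0, 120.3], [242.8, 162.4], [245.7, 163.3]]
scene 35 [[217.9, 119.7], [220.3, 120.7], [244.4, 162.6], [247.1, 163.6]]
scene 37 [[219.2, 120.0], [221.6, 121.1], [245.9, 162.9], [248.6, 164.0]]
scene 39 [[220.6, 120.4], [222.9, 121.6], [247.5, 163.2], [250.0, 164.4]]
top 31 [[123.4, 173.5], [124.4, 170.7], [215.5, 183.0], [216.0, 180.1]]
top 33 [[123.8, 171.9], [124.8, 169.2], [215.8, 181.3], [216.3, 178.5]]
top 35 [[124.3, 170.3], [125.3, 167.7], [216.0, 179.7], [216.6, 177.0]]
top 37 [[124.8, 168.8], [125.8, 166.2], [216.3, 178.2], [216.8, 175.5]]
top 39 [[125.2, 167.3], [126.3, 164.8], [216.6, 176.6], [217.1, 174.1]]
```

View pics/wrist5.png

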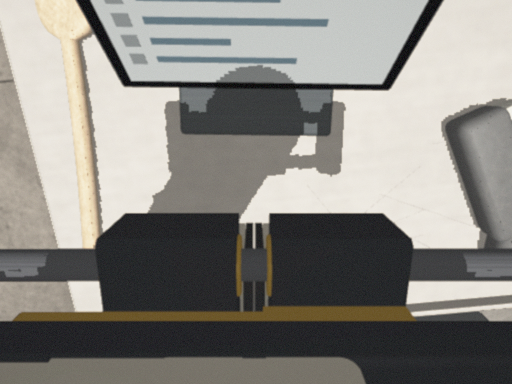

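View pics/scene5.png

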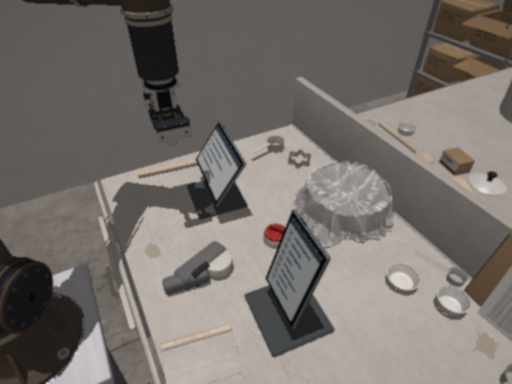

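View pics/z5.png

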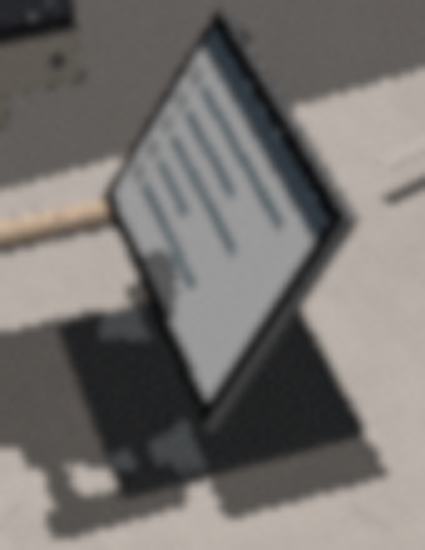

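```bash
python3 - <<'E'
from h import *
import cv2
s=vision.get_calibration("scene");w=dict(np.load("w5.npz"))
for d in (29,31,33,35,37,39):
  th=np.radians(d); A=proj(s,P(th,-.115,.13,-.0235));B=proj(s,P(th,-.115,-.02,-.0235));C=proj(s,P(th,.115,.13,-.0235));D=proj(s,P(th,.115,-.02,-.0235))
  print(d,"TR-BR",(A-B).round(1),"TL-BL",(C-D).round(1),"BR",B.round(1),"BL",D.round(1),"wrist bottom",[proj(w,P(th,l,-.02,-.0235)).round(1).tolist() for l in (.115,-.115)])
im=cv2.imread("pics/wrist5.png")
for c in (200,320):print(im[75:98,c].mean(1).astype(int))
a=cv2.imread("pics/top5.png")[155:240,110:235]; cv2.imwrite("pics/z6.png",cv2.resize(a,None,fx=6,fy=6,interpolation=cv2.INTER_CUBIC))
E
```

```text
29 TR-BR [ 23.9 -44.8] TL-BL [ 19.1 -41. ] BR [215.7 206.9] BL [194.5 160. ] wrist bottom [[123.0, 87.8], [389.1, 90.4]]
31 TR-BR [ 25.6 -44.4] TL-BL [ 20.6 -40.6] BR [215.6 206.7] BL [194.4 159.7] wrist bottom [[122.6, 88.0], [389.6, 90.6]]
33 TR-BR [ 27.3 -44. ] TL-BL [ 22.1 -40.1] BR [215.5 206.4] BL [194.3 159.5] wrist bottom [[122.2, 88.1], [390.0, 90.7]]
35 TR-BR [ 29.  -43.5] TL-BL [ 23.6 -39.5] BR [215.4 206.1] BL [194.3 159.2] wrist bottom [[121.7, 88.2], [390.5, 90.8]]
37 TR-BR [ 30.6 -42.9] TL-BL [ 25.  -38.9] BR [215.4 205.9] BL [194.2 158.9] wrist bottom [[121.3, 88.3], [390.9, 90.9]]
39 TR-BR [ 32.1 -42.3] TL-BL [ 26.4 -38.3] BR [215.3 205.6] BL [194.1 158.6] wrist bottom [[120.8, 88.3], [391.4, 91.0]]
[200 201 199 201 199 198 173  94  18  18   6  30  57  96 118 118 120 121
 121 120 120 117 122]
[199 200 201 199 201 201 201 184 124  58  15  19  13  30  68 115 121 116
 116 117 117 120 122]
```

View pics/z6.png

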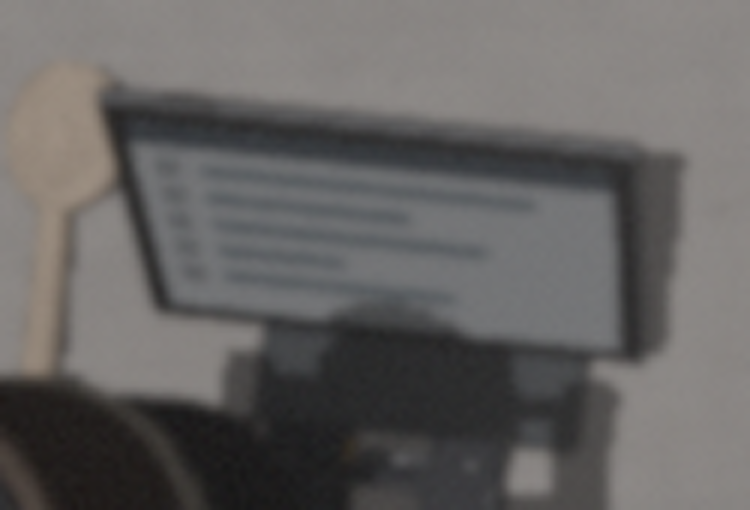

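```bash
python3 - <<'E'
from h import *
t=vision.get_calibration("top")
for d in (33,35,37):
  th=np.radians(d); print(d,[proj(t,P(th,l,u,-.0235)).round(1).tolist() for u in (.13,-.02) for l in (.08,-.08)])
import cv2
im=cv2.imread("pics/top5.png")
for c in (138,202): print(c,im[160:220,c].mean(1).astype(int))
E
```

```text
33 [[137.8, 173.3], [201.7, 179.9], [147.3, 208.0], [204.8, 214.0]]
35 [[138.2, 171.7], [202.0, 178.3], [147.2, 208.0], [204.7, 214.0]]
37 [[138.6, 170.2], [202.3, 176.7], [147.1, 208.0], [204.7, 214.0]]
138 [135 136 135 135 135 135 134 134 134 124 100  79  73  61  49  49  55  56
  70  91 103 104  97  96 104 107  99  97 101 108 105 101 104 110 112 110
 111 112 112 110 107 105  99  93  84  70  70  96 120 129 132 132 132 132
 131 131 132 132 133 128]
202 [135 135 137 134 136 137 136 136 135 135 135 135 134 134 134 131 124 105
  88  79  63  56  58  59  62  75  96 110 116 118 117 118 118 117 117 117
 116 118 117 117 117 118 117 116 116 117 116 118 117 115 116 108  85  64
  63  70  76  75  74  74]
```

```bash
python3 -m handwheel '[[[-0.5,0,0,0],[0,0,0,0],[0,0,0,0],[0,0,0,0],[0,0,0,0],[0,0,0,0]]]'
python3 - <<'E'
from plant import readout,vision,close_job
import cv2,numpy as np
im=vision.capture("scene")
d=lambda a,b,r:float(np.abs(a[r].astype(int)-b[r]).mean())
a=cv2.imread("pics/scene0.png");b=cv2.imread("pics/scene5.png")
print("tall",d(im,a,np.s_[205:350,240:335]),"wide vs after release",d(im,b,np.s_[122:230,190:260]))
print(readout.get_state()["contact_force"],readout.get_state()["time_s"])
E
```

```text
time_s: 4.9
tcp_pos: [0.4243, 0.2463, 0.2175]
eef_rot: [1.5, 89.7, -94.7]
contact_force: [-0.1, -0.0, -0.0]
gripper_width: 0.0005
tall 8.28389594676346 wide vs after release 2.5251763668430334
[-0.33462603  0.15531271  0.65241192] 4.95
```

```bash
python3 - <<'E'
from plant import vision
import cv2,numpy as np
a=cv2.cvtColor(cv2.imread("pics/scene0.png"),6).astype(np.float32)
b=cv2.cvtColor(cv2.imread("pics/scene5.png"),6).astype(np.float32)
im=cv2.cvtColor(vision.capture("scene"),6).astype(np.float32)
r=np.s_[205:350,240:335]
for n,x in(("5",b),("now",im)):
  print(n,x[r].mean(),a[r].mean(),cv2.phaseCorrelate(a[r].copy(),x[r].copy()))
r=np.s_[122:230,190:260]; print(cv2.phaseCorrelate(b[r].copy(),im[r].copy()))
E
```

```text
5 115.29945 108.24087 ((-0.001925332151920145, -0.015702651910032728), 0.9235563066270617)
now 115.37205 108.24087 ((-0.01853110551932957, -0.02673483357081352), 0.9385999352402157)
((-0.03083537849930451, 0.18012965547442406), 0.9264317880932686)
```

The difference at the tall tablet is only a brightness change, with an image shift under 0.03 px. The wide tablet is holding still, so I'm handing in.

```bash
python3 -c "
from plant import close_job
print(close_job())"
```

```text
the job is handed in; nothing more can be done
None
```

The wide tablet now leans back about 34–35° and stayed there after I took the hand away. I pushed its screen near the top with the shut fingers, then backed the hand clear and handed the job in at about 5 s.

- **Lean angle:** Before release, the wrist camera's view of the top edge and the finger contact position both gave about 34.7°. After release, the scene camera gave about 35° and the top camera about 33.8°. That spread of about 1° is the uncertainty of these measurements. In the scene view the tablet's corners sat up to 3 px from where I predicted, which I put down to rounded corners. I therefore relied on the straight edges and the direction of the sides.
- **Staying put:** The tablet held its position for about 0.75 s after release, with an image shift of at most 0.2 px. The hand was about 15 cm in front of the tablet, with contact force near zero.
- **Tall tablet:** It did not move. The plain picture difference there was 8 grey levels. Most of that is an overall brightness change, and the image shift was under 0.03 px.

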